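Lock the swing arm of a fixture with its pin

ROBOT

A 6-joint arm with a two-finger parallel gripper is mounted at the origin on a cart in front of the work surface, level with it; the furniture and walls round the work are solid. World frame = base frame: x ahead of the robot, y to its left, z up, the work surface at z = 0. Lengths are in m, angles in rad, forces in N, time in s.
With the tool pointing down it reaches from about 0.3 to 0.775 m from the base axis. Payload 14.6 kg.
Tool frame: the origin (TCP) lies midway between the tips of the shut fingers; the grasp point (between the pads) lies 19 mm behind it; z points along the fingers, y is the line along which they close (so a half turn about z gives the same grasp; the last joint's range is limited). The gripper opens to 94 mm and grips with 3 to 60 N. Pads are 16 mm wide; open, the fingers measure 119 mm over their backs; the gripper's body (75 mm by 177 mm) begins 78 mm behind the grasp point.
Start: joints at [1.221, 0.3, 1.521, -0, 1.321, -0.067], TCP at [0.153, 0.528, 0.205] pointing down, gripper open.
Joint ranges: [-3.03, 3.03], [-0.79, 2.21], [0.23, 2.52], [-1.04, 4.18], [0, 3.07], [-2.55, 2.55]. Speed limits (rad/s): [2.22, 2.22, 2.57, 3.14, 3.14, 3.14].

INTERFACE

Orientations are given as [roll, pitch, yaw] about the fixed x, y, z axes, in that order (R = Rz(yaw) Ry(pitch) Rx(roll)).
In Python, from station import telemetry, optics, ctrl gives the robot as it stands.
- The arm moves only by the tool carry_out, never from a script. Its argument "plan" is a list that holds one entry, the list of rows, each a list of 7 numbers: the shift along the tool's x, y, z in mm, then the turn, a rotation vector about the tool's x, y, z in rad, then the finger opening in mm, from 0 to 94. A call has 1 to 20 rows; each row shifts and turns the commanded pose from where the row before left it, along the tool's axes as they then stand; what a row does not reach is not made up. A row lasts 1/12 s, in which the tool goes at most 41.7 mm and 7.16 degrees, less where a joint would pass 70% of its speed; a pose out of reach is approached as far as the arm can. A call with a gripper value outside its range is refused whole. The fingers move at their own pace and stop on an object; "squeeze" is the grip in N (left out, the last holds). Time passes only in rows, so rows that do not move let the fingers close. It gives the time, the measured TCP pose, the force, the opening and the grip force at its end, in the units of the state.
- telemetry.get_obs(): the state, without advancing time (a new reading comes with each control period).
- optics.camera(name): name is "scene" or "side" or "wrist"; returns a dict with "pixels" (480x640x3 uint8, red, green, blue), "intrinsics" (3x3 intrinsics, pixels), "origin" and "rotation" of the camera in the world. Camera axes: x right, y down, z forward; pixel columns grow to the right and rows downward; lengths in m; the calibration is good to about 2 mm. A picture is of the moment at which its call begins. There is no depth.
- ctrl.hand_in(): hands the job in; it is judged then, once.
The state is a dict: "time_s": time; "qpos": joint angles; "joint_vel": joint speeds; "tau": joint torques, N m; "ee_pos": TCP position; "eef_rot": TCP orientation; "force": force on the tool from outside, world axes, zero at the start; "moment": the same for the moment, N m; "grip_width": finger opening in m; "grip_force": force on a finger pad.
Only numpy, scipy, OpenCV 4.12 (cv2) and the standard library are available. Lean on these libraries where they do the work, as an engineer would, in place of code of your own. Each camera call takes 0.05 s, during which the arm holds its last target. There are 200 camera calls.

TASK

Swing the fixture's arm by its black knob into the fork until it meets its stop, then take the red-handled locking pin out of its wooden holder and push it down through fork and arm until its collar sits fully home on the fork, and let go. Feel for the hole gently and never force the pin: keep it under about 40 N. Leave the other things on the bench alone.

Things in the scene. Friction and masses are not known exactly. Their poses are not given: they have to be found in the camera images.
- fixture: Fixed grey base plate, 110 (x) by 190 (y) by 10 mm; origin at the centre of its underside. A blue bracket with fork and swing arm is bolted on it parallel to its axes, but through oversize holes: bracket, pivot, arm, knob and bore all sit together up to 6 mm along x and up to 6 mm along y, either way, off the nominal places of the two marks. Heights are exact; it does not move under load.
- bore_mark (a point): Nominal bore centre on the upper lug's top, at (0, 40, 60) mm of the base plate; the real bore is up to 6 mm off in x and in y: find it by feel. The fork is two blue 40 x 40 mm lugs, z 50-60 and z 16-40 mm, joined on +x by a 9 mm wall flush with the top; bores 15.5 mm, square-edged, through. A sprung ball at z 29 mm in the lower bore drags lightly on the pin's last 12 mm: press it home.
- pivot_mark (a point): Nominal arm pivot (vertical axis), at (0, -60, 45) mm of the base plate, off like the bore. The arm is a flat steel bar, z 41-49 mm, with a 15.5 mm eye 100 mm from the pivot and an upright round black knob 150 mm from the pivot, 22 mm wide, z 54 to 97 mm.
- swing_arm (a joint): Arm angle, rad. At 0 the arm points along the base plate's +y from the pivot and its eye lines up with the bores; it grows as the arm swings out to the base plate's -x side (anticlockwise from above). Its stop is at -0.012: there the eye is 1.2 mm past true and the pin's chamfer draws it back. Friction (0.15 N m) keeps it where it is left.
- pin: Pin, upright in a fixed wooden holder (64 x 64 x 55 mm, hanging loosely on its collar). Origin: tip of the shank; z up along it. Shank 14 mm wide, 43 long, tip chamfered over 3 mm to 11.6 wide; collar 24 mm wide, z 43-48; red flat grip, z 48-82, 30 mm wide along the pin's x, 15 mm thick along its y (grasp across y). 0.13-0.21 kg. Home in the fork its tip is 17 mm above the table.
- tape_measure: Bystander: yellow tape measure standing on edge, 36 by 76 by 64 mm.
- magnet_arrow: Bystander: red arrow-shaped welding magnet, 59 by 84 by 17 mm.
- hex_bolt: Bystander: steel bolt lying on its side, 19 by 58 by 22 mm.
- offcut_plate: Bystander: flat steel offcut, 78 by 113 by 6 mm.
Things that resemble listed ones, but are neither listed nor needed, are in the scene too. There is more than one size of the pin; the one meant has the size given above.

How it is judged:
On the way:
1. the arm is swung home into the fork while the pin still stands in its holder (value of joint swing_arm below 0.03 rad and distance of pin from where it was at the start of the episode below 0.02 m), for 0.2 s.
At the end, for the whole second after the job is handed in: The pin stands upright (within 0.08 rad) in the fork (within 12 mm of the bore mark), through the arm's eye, its collar home on the upper lug (within 1.5 mm), the arm at its stop (joint below 0.025 rad); the pin is at rest (z of pin in the frame of fixture between 0.014 and 0.0185 m and horizontal distance between pin and bore_mark below 0.012 m and angle between pin's own z axis and vertical below 0.08 rad and value of joint swing_arm below 0.025 rad and linear speed of pin below 0.02 m/s); the robot touches nothing.
It fails at once if the pin is pressed against the fixture with more than 40 N (contact force between pin and fixture above 40 N).
It fails at once if a bystander is moved more than 30 mm (distance of any of tape_measure, magnet_arrow, hex_bolt, offcut_plate from where it was at the start of the episode above 0.03 m).
It also fails if it takes over 72 s, if anything falls off the work surface, if the arm or the gripper's body presses on something with over 40 N, if the wrist force passes 120 N, or if a joint passes its speed limit or range.

## Working session

There is one attempt and no reset: what is moved stays moved. The work goes in short steps, Python scripts to look and compute and a tool call to move; the robot and the scene stay as the last step left them, time stands still between calls to the robot, and variables do not carry over. Pictures are saved under pics/ and viewed, at most 10 in all, crops included, and the job is handed in when it is done.

Besides the shell and the picture viewer there is one more tool, called after ">>>" by a JSON object that holds its "name" and its "arguments", one argument or row to a line. carry_out: Moves the arm, as the interface text tells. Its arguments: {"type":"object","properties":{"plan":{"type":"array","items":{"type":"array","items":{"type":"array","items":{"type":"number"}}}},"squeeze":{"type":"number"}},"required":["plan"]}

```bash
mkdir -p pics; cat > h.py <<'E'
import numpy as np, cv2, pickle
from station import telemetry, optics, ctrl
def snap(n,f):
    c=optics.camera(n); cv2.imwrite('pics/'+f+'.png',c['pixels'][:,:,::-1]); pickle.dump(c,open(f'pics/{f}.pkl','wb')); return c
def load(f): return pickle.load(open(f'pics/{f}.pkl','rb'))
def px(c,u,v,z):
    d=np.array(c['rotation'])@np.linalg.inv(c['intrinsics'])@[u,v,1]; o=np.array(c['origin']); return o+d*(z-o[2])/d[2]
def proj(c,p):
    q=np.array(c['intrinsics'])@(np.array(c['rotation']).T@(np.array(p)-c['origin'])); return q[:2]/q[2]
E
python3 - <<'E'
from h import *
for n in ['scene','side','wrist']:
    c=snap(n,n+'0'); print(n,c['origin'],np.round(c['rotation'],2).tolist())
o=telemetry.get_obs(); print(o)
E
```

```text
scene [ 0.02672196 -0.53811356  0.84780386] [-2.39, -0.01, -0.75]
side [0.30669522 0.70045424 0.5427409 ] [-2.13, 0.0, -2.85]
wrist [0.07391892 0.5513796  0.38387228] [2.86, 0.0, 1.29]
{'time_s': 0.15, 'qpos': array([ 1.22139948e+00,  3.00356091e-01,  1.52141228e+00,  1.54981714e-06,
        1.32071227e+00, -6.66081848e-02]), 'joint_vel': array([-0.00073702, -0.00294418, -0.00148869,  0.00066621, -0.00115943,
        0.00099767]), 'tau': array([ 2.83372829e-04, -5.31972635e+01, -3.52809834e+01,  7.07585108e-02,
        2.36333348e-02, -2.29366725e-05]), 'ee_pos': array([0.15340937, 0.52797029, 0.20502083]), 'eef_rot': array([-3.14070673e+00, -6.06017489e-05,  2.85880358e+00]), 'force': array([ 0.54836333, -0.12700293, -0.06818999]), 'moment': array([ 0.00306476,  0.01191539, -0.00046422]), 'grip_force': 0.0, 'grip_width': 0.09377223542194725}
```

View pics/scene0.png

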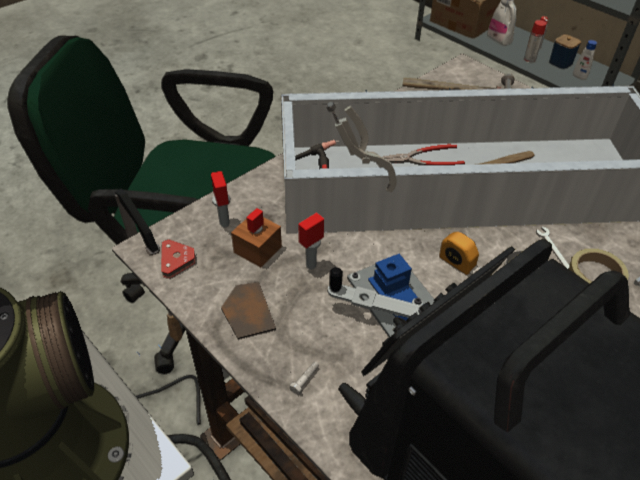

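View pics/side0.png

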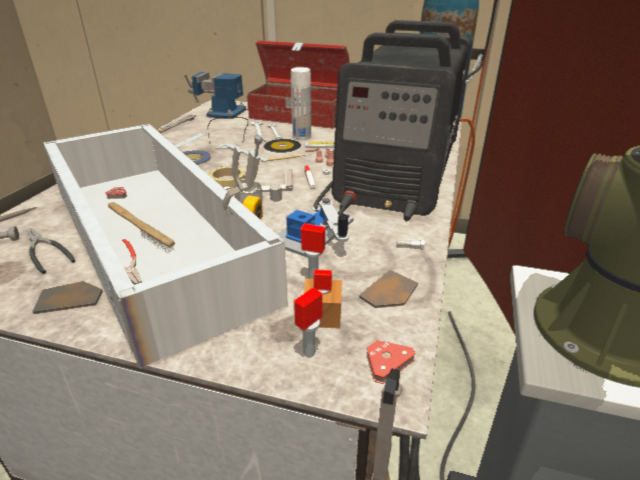

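The scene view shows the pin in its wooden holder at about (256,222), two taller decoy pins at (221,190) and (312,235), the knob at (336,275) and the blue fork at (392,268). The side view shows the holder at (325,300) and the fork at (300,225). I'll zoom in on both.

```bash
python3 - <<'E'
from h import *
a=load('scene0')['pixels'][:,:,::-1]; b=load('side0')['pixels'][:,:,::-1]
z=lambda i,x,y,w,h,s:cv2.resize(i[y:y+h,x:x+w],(w*s,h*s),interpolation=cv2.INTER_CUBIC)
m=np.zeros((600,800,3),np.uint8)
m[:300,:480]=z(a,310,240,120,75,4)
m[:300,480:800]=z(a,220,195,80,75,4)
m[300:,:400]=z(b,270,190,100,75,4)
m[300:,400:720]=z(b,290,255,80,75,4)
cv2.imwrite('pics/m.png',m)
E
```

```text
(no output)
```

View pics/m.png

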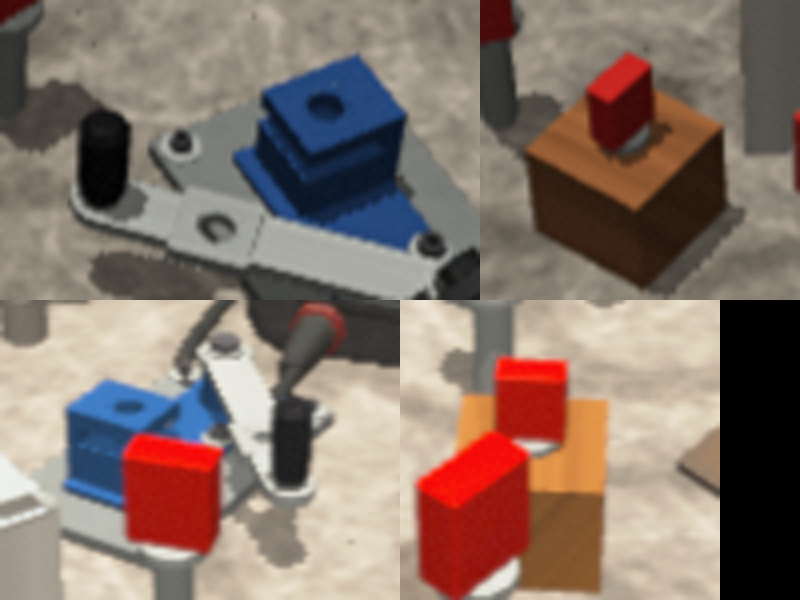

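The composite shows the fork bore at scene px (391.3,266.5), the knob top at (336,270.5) and the arm eye at (364.5,296.5). The grip top is around scene (255,215) and the holder top corners are clear.

```bash
python3 - <<'E'
from h import *
a=load('scene0');b=load('side0')
S=lambda X,Y:(310+X/4,240+Y/4); H=lambda X,Y:(220+(X-480)/4,195+Y/4)
s=lambda X,Y:(270+X/4,190+(Y-300)/4); h=lambda X,Y:(290+(X-400)/4,255+(Y-300)/4)
for n,c,f,z,ps in [('bore',a,S,.06,[(325,106)]),('lug',a,S,.06,[(357,56),(405,113),(303,155),(263,90)]),('knob',a,S,.097,[(104,122)]),('eye',a,S,.049,[(218,226)]),('platecorner',a,S,.01,[(150,150),(244,97)]),
 ('bore',b,s,.06,[(130,407)]),('lug',b,s,.06,[(105,380),(180,407),(143,432),(67,408)]),('knob',b,s,.097,[(294,403)]),('pivot',b,s,.053,[(226,342)]),
 ('holder',a,H,.055,[(722,127),(640,209),(529,150)]),('grip',a,H,.094,[(629,54),(653,68),(612,101),(588,92)]),('collar',a,H,.06,[(637,135)]),
 ('holder',b,h,.055,[(607,402),(604,492),(461,396)]),('grip',b,h,.094,[(497,360),(568,362),(566,378),(498,372)])]:
    q=np.array([px(c,*f(*p),z) for p in ps])[:,:2]
    print(n,np.round(q*1000).tolist(), np.round(q.mean(0)*1000) if len(q)!=3 else np.round((q[1:].mean(0) if c is a and 0 else (q[0]+q[2])/2 if c is a else (q[1]+q[2])/2)*1000))
E
```

```text
Traceback (most recent call last):
  File "h.py", line 7, in px
    d=np.array(c['rotation'])@np.linalg.inv(c['intrinsics'])@[u,v,1]; o=np.array(c['origin']); return o+d*(z-o[2])/d[2]
                                                                                                                   ~^^^
IndexError: invalid index to scalar variable.
```

```bash
sed -i "s/np.array(c\['rotation'\])/RM(c['rotation'])/g; 2a from scipy.spatial.transform import Rotation\nRM=lambda r:Rotation.from_euler('xyz',r).as_matrix()" h.py; python3 - <<'E'
from h import *
a=load('scene0');b=load('side0')
S=lambda X,Y:(310+X/4,240+Y/4); H=lambda X,Y:(220+(X-480)/4,195+Y/4)
s=lambda X,Y:(270+X/4,190+(Y-300)/4); h=lambda X,Y:(290+(X-400)/4,255+(Y-300)/4)
for n,c,f,z,ps in [('bore',a,S,.06,[(325,106)]),('lug',a,S,.06,[(357,56),(405,113),(303,155),(263,90)]),('knob',a,S,.097,[(104,122)]),('eye',a,S,.049,[(218,226)]),('platecorner',a,S,.01,[(150,150),(244,97)]),
 ('bore',b,s,.06,[(130,407)]),('lug',b,s,.06,[(105,380),(180,407),(143,432),(67,408)]),('knob',b,s,.097,[(294,403)]),('pivot',b,s,.053,[(226,342)]),
 ('holder',a,H,.055,[(722,127),(640,209),(529,150)]),('grip',a,H,.094,[(629,54),(653,68),(612,101),(588,92)]),('collar',a,H,.06,[(637,135)]),
 ('holder',b,h,.055,[(607,402),(604,492),(461,396)]),('grip',b,h,.094,[(497,360),(568,362),(566,378),(498,372)])]:
    q=np.array([px(c,*f(*p),z) for p in ps])[:,:2]
    print(n,np.round(q*1000).tolist(), np.round(q.mean(0)*1000) if len(q)!=3 else np.round(((q[0]+q[2])/2 if c is a else (q[1]+q[2])/2)*1000))
E
```

```text
bore [[590.0, -130.0]] [ 590. -130.]
lug [[621.0, -120.0], [612.0, -156.0], [563.0, -143.0], [577.0, -106.0]] [ 593. -131.]
knob [[491.0, -95.0]] [491. -95.]
eye [[516.0, -139.0]] [ 516. -139.]
platecorner [[548.0, -69.0], [602.0, -76.0]] [575. -73.]
bore [[587.0, -122.0]] [ 587. -122.]
lug [[609.0, -147.0], [561.0, -130.0], [572.0, -98.0], [618.0, -112.0]] [ 590. -122.]
knob [[488.0, -86.0]] [488. -86.]
pivot [[561.0, -223.0]] [ 561. -223.]
holder [[515.0, 73.0], [456.0, 58.0], [442.0, 120.0]] [478.  96.]
grip [[490.0, 105.0], [492.0, 91.0], [466.0, 87.0], [462.0, 98.0]] [478.  95.]
collar [[481.0, 91.0]] [481.  91.]
holder [[453.0, 67.0], [439.0, 127.0], [515.0, 81.0]] [477. 104.]
grip [[492.0, 103.0], [463.0, 96.0], [461.0, 107.0], [489.0, 111.0]] [476. 104.]
```

```bash
cat >> h.py <<'E'
def delta(xyz_mm,yaw,o=None):
    "tool-frame mm shift (total) and turn about tool z for a tool-down target"
    o=o or telemetry.get_obs(); R=RM(o['eef_rot']); y=o['eef_rot'][2]
    d=R.T@(np.array(xyz_mm)-o['ee_pos']*1000); t=-((yaw-y+np.pi)%(2*np.pi)-np.pi)
    print('now',np.round(o['ee_pos']*1000,1),'yaw',round(y,3),'F',np.round(o['force'],1),'shift',np.round(d,1),'turn',round(t,3))
E
python3 - <<'E'
from h import *
a=load('scene0');b=load('side0')
for n,c,z,ps in [('trough',a,0,[(287,232)]),('decoys base',a,0,[(224,223),(312,271)]),('tape',a,0.03,[(460,252)]),
 ('trough',b,0,[(285,300),(145,362)]),('welder front',b,0.02,[(335,205),(430,215)]),('decoyB base',b,0,[(308,352)])]:
    print(n,[np.round(px(c,*p,z)*1000).tolist() for p in ps])
delta([489,-90,205],2.06)
E
```

```text
trough [[549.0, 96.0, 0.0]]
decoys base [[474.0, 197.0, 0.0], [518.0, -9.0, 0.0]]
tape [[729.0, -176.0, 30.0]]
trough [[554.0, 83.0, 0.0], [712.0, 287.0, 0.0]]
welder front [[552.0, -268.0, 20.0], [327.0, -282.0, 20.0]]
decoyB base [[475.0, 195.0, 0.0]]
now [153.4 528.  205. ] yaw 2.859 F [ 0.5 -0.1 -0.1] shift [-4.947e+02 -4.998e+02  4.000e-01] turn 0.799
```

>>> {"name": "carry_out", "arguments": {
  "plan": [
    [[-27.5, -27.8, 0, 0, 0, 0, 94], [-27.5, -27.8, 0, 0, 0, 0, 94], [-27.5, -27.8, 0, 0, 0, 0, 94], [-27.5, -27.8, 0, 0, 0, 0, 94], [-27.5, -27.8, 0, 0, 0, 0, 94], [-27.5, -27.8, 0, 0, 0, 0, 94], [-27.5, -27.8, 0, 0, 0, 0, 94], [-27.5, -27.8, 0, 0, 0, 0, 94], [-27.5, -27.8, 0, 0, 0, 0, 94], [-27.5, -27.8, 0, 0, 0, 0, 94], [-27.5, -27.8, 0, 0, 0, 0, 94], [-27.5, -27.8, 0, 0, 0, 0, 94], [-27.5, -27.8, 0, 0, 0, 0, 94], [-27.5, -27.8, 0, 0, 0, 0, 94], [-27.5, -27.8, 0, 0, 0, 0, 94], [-27.5, -27.8, 0, 0, 0, 0, 94], [-27.5, -27.8, 0, 0, 0, 0, 94], [-27.5, -27.8, 0, 0, 0, 0, 94]]
  ]
}}

```text
time_s: 1.65
ee_pos: [0.4896, -0.0926, 0.2053]
eef_rot: [3.142, -0.0, 2.858]
force: [1.0, 1.6, 0.3]
grip_width: 0.0938
grip_force: 0.0
```

>>> {"name": "carry_out", "arguments": {
  "plan": [
    [[0, 0, 0, 0, 0, 0.114, 50], [0, 0, 0, 0, 0, 0.114, 50], [0, 0, 0, 0, 0, 0.114, 50], [0, 0, 0, 0, 0, 0.114, 50], [0, 0, 0, 0, 0, 0.114, 50], [0, 0, 0, 0, 0, 0.114, 50], [0, 0, 0, 0, 0, 0.114, 50], [0, 0, 0, 0, 0, 0, 50]]
  ]
}}

```text
time_s: 2.32
ee_pos: [0.4891, -0.0905, 0.2053]
eef_rot: [-3.141, -0.0, 2.055]
force: [-0.2, 0.2, 0.0]
grip_width: 0.0505
grip_force: 0.0
```

```bash
python3 - <<'E'
from h import *
c=snap('wrist','w1'); delta([489,-90,205],2.06)
print(proj(c,[.489,-.090,.097]),proj(c,[.589,-.126,.06]),proj(c,[.56,-.222,.053]))
E
```

```text
now [489.1 -90.5 205.3] yaw 2.063 F [-0.5 -0.1  0.3] shift [0.5 0.2 0.3] turn 0.003
[319.54673964 239.95722201] [401.00355579 313.97557975] [320.9645325 379.3609033]
```

View pics/w1.png

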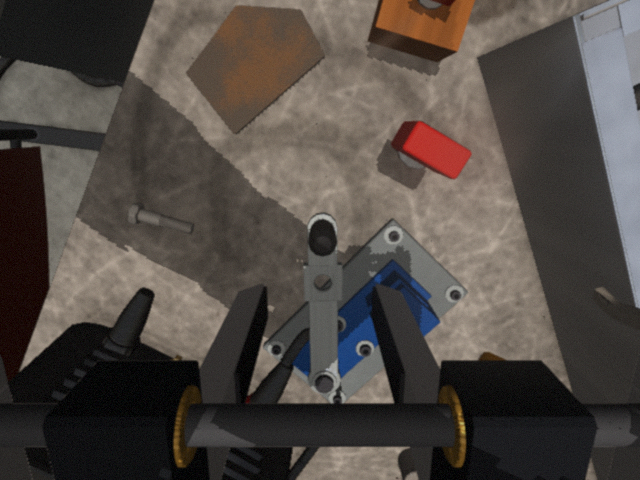

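The wrist view shows the knob top at about (322,231), the pivot at (325,381) and plate corners at (393,219), (467,292) and (265,343). Both decoys are clear of the swing path.

```bash
python3 - <<'E'
from h import *
c=load('w1')
for n,z,p in [('knob',.097,(322,232)),('pivot',.053,(325,381)),('eye',.049,(323,282)),('c1',.01,(393,219)),('c2',.01,(467,292)),('c3',.01,(265,343)),('c4',.01,(340,403))]:
    print(n,np.round(px(c,*p,z)*1000,1))
c=px(load('w1'),393,219,.01)-px(load('w1'),265,343,.01); print(np.linalg.norm(c),np.degrees(np.arctan2(c[1],c[0])))
delta([489,-88,75],2.06)
a=load('scene0'); 
for z in (.08,.12,.16): print(proj(a,[.552,.088,z]))
E
```

```text
knob [487.8 -83.8  97. ]
pivot [ 564.2 -221.8   53. ]
eye [ 516.3 -135.1   49. ]
c1 [552.7 -61.4  10. ]
c2 [656.3 -91.4  10. ]
c3 [ 502.4 -236.9   10. ]
c4 [ 606.5 -265.3   10. ]
0.18262281103513248 74.01196317609636
now [489.1 -90.5 205.3] yaw 2.063 F [-0.5 -0.1  0.3] shift [  2.2   1.1 130.3] turn 0.003
[289.94259171 203.03297465]
[289.44499999 186.62378344]
[288.9199796  169.31007114]
```

>>> {"name": "carry_out", "arguments": {
  "plan": [
    [[0, 0, 23, 0, 0, 0, 60], [1, 1, 23, 0, 0, 0, 60], [1, 1, 23, 0, 0, 0, 60], [0, 0, 23, 0, 0, 0, 60], [0, 0, 23, 0, 0, 0, 60], [0, 0, 23, 0, 0, 0, 60], [0, 0, 0, 0, 0, 0, 10], [0, 0, 0, 0, 0, 0, 10], [0, 0, 0, 0, 0, 0, 10], [0, 0, 0, 0, 0, 0, 10], [0, 0, 0, 0, 0, 0, 10], [0, 0, 0, 0, 0, 0, 10]]
  ],
  "squeeze": 8
}}

```text
time_s: 3.37
ee_pos: [0.4904, -0.0879, 0.0684]
eef_rot: [3.14, 0.001, 2.061]
force: [-0.0, 0.1, -0.0]
grip_width: 0.0234
grip_force: 0.0
```

>>> {"name": "carry_out", "arguments": {
  "plan": [
    [[0, 0, 0, 0, 0, 0, 10], [0, 0, 0, 0, 0, 0, 10], [-0.2, 8.2, 0, 0, 0, 0.055, 10], [-0.2, 8.2, 0, 0, 0, 0.055, 10], [-0.2, 8.2, 0, 0, 0, 0.055, 10], [-0.2, 8.2, 0, 0, 0, 0.055, 10], [-0.2, 8.2, 0, 0, 0, 0.055, 10], [-0.2, 8.2, 0, 0, 0, 0.055, 10], [-0.2, 8.2, 0, 0, 0, 0.055, 10], [-0.2, 8.2, 0, 0, 0, 0.055, 10], [-0.2, 8.2, 0, 0, 0, 0.055, 10], [-0.2, 8.2, 0, 0, 0, 0.055, 10], [-0.2, 8.2, 0, 0, 0, 0.055, 10], [-0.2, 8.2, 0, 0, 0, 0.055, 10], [0, 0, 0, 0, 0, 0, 10], [0, 0, 0, 0, 0, 0, 10]]
  ]
}}

```text
time_s: 4.7
ee_pos: [0.5865, -0.0711, 0.0682]
eef_rot: [3.14, -0.002, 1.401]
force: [2.5, 7.3, 5.6]
grip_width: 0.022
grip_force: 8.0
```

>>> {"name": "carry_out", "arguments": {
  "plan": [
    [[-0.1, 4, 0, 0, 0, 0.027, 10], [-0.1, 4, 0, 0, 0, 0.027, 10], [-0.1, 4, 0, 0, 0, 0.027, 10], [-0.1, 4, 0, 0, 0, 0.027, 10], [0, 0, 0, 0, 0, 0, 10], [0, 0, 0, 0, 0, 0, 10]]
  ]
}}

```text
time_s: 5.2
ee_pos: [0.602, -0.0745, 0.0683]
eef_rot: [3.14, -0.002, 1.293]
force: [2.4, 10.2, 4.3]
grip_width: 0.0218
grip_force: 8.0
```

>>> {"name": "carry_out", "arguments": {
  "plan": [
    [[0, 1.5, 0, 0, 0, 0.01, 10], [0, 1.5, 0, 0, 0, 0.01, 10], [0, 0, 0, 0, 0, 0, 10]]
  ]
}}

```text
time_s: 5.45
ee_pos: [0.6047, -0.0753, 0.0682]
eef_rot: [3.14, -0.002, 1.273]
force: [3.2, 9.2, 4.6]
grip_width: 0.0218
grip_force: 8.0
```

>>> {"name": "carry_out", "arguments": {
  "plan": [
    [[0, 1.5, 0, 0, 0, 0.01, 10], [0, 0, 0, 0, 0, 0, 10]]
  ]
}}

```text
time_s: 5.62
ee_pos: [0.6061, -0.0757, 0.0682]
eef_rot: [3.14, -0.002, 1.263]
force: [2.5, 9.7, 5.3]
grip_width: 0.0217
grip_force: 8.0
```

>>> {"name": "carry_out", "arguments": {
  "plan": [
    [[0, 1.5, 0, 0, 0, 0.0, 10], [0, 0, 0, 0, 0, 0, 10]]
  ]
}}

```text
time_s: 5.78
ee_pos: [0.6075, -0.0762, 0.0682]
eef_rot: [3.14, -0.002, 1.263]
force: [2.8, 9.2, 4.4]
grip_width: 0.0213
grip_force: 8.0
```

>>> {"name": "carry_out", "arguments": {
  "plan": [
    [[0, 1.5, 0, 0, 0, 0.0, 10], [0, 0, 0, 0, 0, 0, 10]]
  ]
}}

```text
time_s: 5.95
ee_pos: [0.6079, -0.0765, 0.068]
eef_rot: [-3.14, -0.002, 1.263]
force: [-6.0, 9.4, 7.5]
grip_width: 0.0219
grip_force: 8.0
```

>>> {"name": "carry_out", "arguments": {
  "plan": [
    [[0, 1, 0, 0, 0, 0.0, 10], [0, 0, 0, 0, 0, 0, 10]]
  ]
}}

```text
time_s: 6.12
ee_pos: [0.608, -0.0768, 0.0676]
eef_rot: [-3.138, -0.001, 1.263]
force: [-10.6, 9.9, 9.7]
grip_width: 0.0217
grip_force: 8.0
```

>>> {"name": "carry_out", "arguments": {
  "plan": [
    [[0, 0, 0, 0, 0, 0, 60], [0, 0, 0, 0, 0, 0, 60], [0, 0, 0, 0, 0, 0, 60], [0, 0, 0, 0, 0, 0, 60], [0, 0, -20, 0, 0, 0, 60], [0, 0, -30, 0, 0, 0, 60], [-20, 0, -30, 0, 0, 0, 60], [-30, 0, -30, 0, 0, 0, 60], [-20, 0, -20, 0, 0, 0, 60], [-20, 0, 0, 0, 0, 0, 60], [0, 0, 0, 0, 0, 0, 94], [0, 0, 0, 0, 0, 0, 94]]
  ]
}}

```text
time_s: 7.12
ee_pos: [0.5817, -0.1642, 0.1967]
eef_rot: [-3.141, -0.0, 1.261]
force: [-0.3, -0.3, -0.0]
grip_width: 0.0696
grip_force: 0.0
```

```bash
python3 - <<'E'
from h import *
c=snap('wrist','w2'); delta([478,100,205],3.38)
p=proj(c,[.5926,-.1241,.06]);k=proj(c,[.6079,-.0765,.097]);print(p,k)
x,y=int(p[0])-100,int(p[1])-100
i=c['pixels'][:,:,::-1][max(0,y-60):y+140,max(x,0):x+200]; print(x,max(0,y-60))
cv2.imwrite('pics/w2c.png',cv2.resize(i,None,fx=3,fy=3,interpolation=cv2.INTER_CUBIC))
E
```

```text
now [ 581.8 -163.3  196.3] yaw 1.262 F [0.6 0.6 0.2] shift [ 219.3 -178.9   -8.5] turn -2.118
[317.27675587 179.01011366] [317.00068961 109.67964161]
217 19
```

View pics/w2c.png

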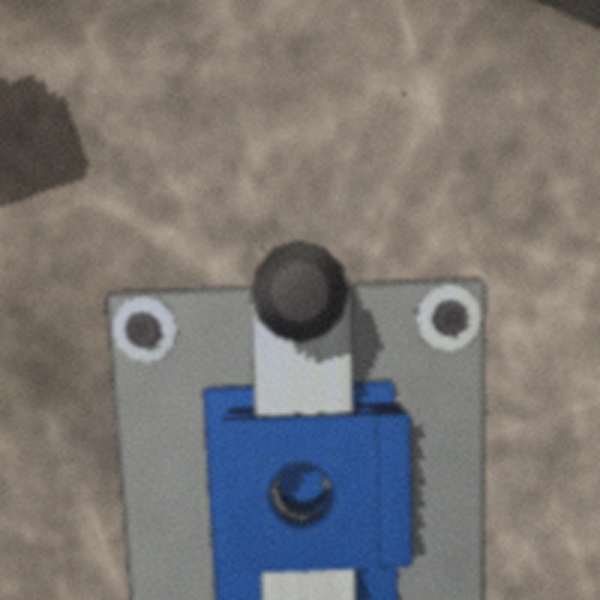

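The knob is home in line with the fork. Its top is at px (317,116) and the bore rim at (317.3,183.3), with the arm visible through the bore.

```bash
python3 - <<'E'
from h import *
c=load('w2')
for n,z,p in [('knob',.097,(317,116)),('bore',.06,(317.3,183.3)),('c1',.01,(253.7,117)),('c2',.01,(379,112.3))]: print(n,np.round(px(c,*p,z)*1000,1))
E
```

```text
knob [606.7 -80.3  97. ]
bore [ 591.6 -127.3   60. ]
c1 [554.5 -62.8  10. ]
c2 [658.5 -92.   10. ]
```

>>> {"name": "carry_out", "arguments": {
  "plan": [
    [[27.4, -22.4, -1, 0, 0, 0, 94], [27.4, -22.4, -1, 0, 0, 0, 94], [27.4, -22.4, -1, 0, 0, 0, 94], [27.4, -22.4, -1, 0, 0, 0, 94], [27.4, -22.4, -1, 0, 0, 0, 94], [27.4, -22.4, -1, 0, 0, 0, 94], [27.4, -22.4, -1, 0, 0, 0, 94], [27.4, -22.4, -1, 0, 0, 0, 94]]
  ]
}}

```text
time_s: 7.83
ee_pos: [0.4763, 0.102, 0.2044]
eef_rot: [-3.141, 0.0, 1.264]
force: [-0.0, -0.3, 0.3]
grip_width: 0.0937
grip_force: 0.0
```

>>> {"name": "carry_out", "arguments": {
  "plan": [
    [[0, 0, 0, 0, 0, -0.1177, 60], [0, 0, 0, 0, 0, -0.1177, 60], [0, 0, 0, 0, 0, -0.1177, 60], [0, 0, 0, 0, 0, -0.1177, 60], [0, 0, 0, 0, 0, -0.1177, 60], [0, 0, 0, 0, 0, -0.1177, 60], [0, 0, 0, 0, 0, -0.1177, 60], [0, 0, 0, 0, 0, -0.1177, 60], [0, 0, 0, 0, 0, -0.1177, 60], [0, 0, 0, 0, 0, -0.1177, 60], [0, 0, 0, 0, 0, -0.1177, 60], [0, 0, 0, 0, 0, -0.1177, 60], [0, 0, 0, 0, 0, -0.1177, 60], [0, 0, 0, 0, 0, -0.1177, 60], [0, 0, 0, 0, 0, -0.1177, 60], [0, 0, 0, 0, 0, -0.1177, 60], [0, 0, 0, 0, 0, -0.1177, 60], [0, 0, 0, 0, 0, -0.1177, 60], [0, 0, 0, 0, 0, 0, 60], [0, 0, 0, 0, 0, 0, 60]]
  ]
}}

```text
time_s: 9.5
ee_pos: [0.4774, 0.1004, 0.2045]
eef_rot: [3.141, -0.001, -2.905]
force: [0.0, -0.5, 0.0]
grip_width: 0.0601
grip_force: 0.0
```

```bash
python3 - <<'E'
from h import *
c=snap('wrist','w3'); delta([478,100,205],3.38)
p=proj(c,[.478,.1,.094]);print(p)
x,y=max(0,int(p[0])-130),max(0,int(p[1])-100)
i=c['pixels'][:,:,::-1][y:y+200,x:x+260]; print(x,y)
cv2.imwrite('pics/w3c.png',cv2.resize(i,None,fx=3,fy=3,interpolation=cv2.INTER_CUBIC))
E
```

```text
now [477.4 100.2 204.6] yaw -2.905 F [-0.2  0.   0.2] shift [-0.5 -0.3 -0.4] turn -0.002
[318.1701763 240.1305518]
188 140
```

View pics/w3c.png

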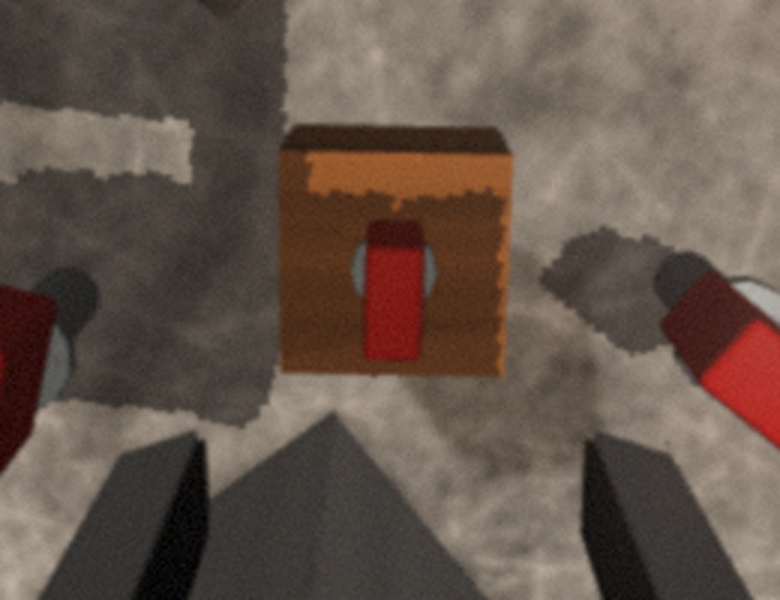

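The grip top is centred at px (319,241), which matches the predicted (318,240), so the tool is aligned. I'll check the decoys' heights against the gripper body before descending.

```bash
python3 - <<'E'
from h import *
a=load('scene0')
for z in (.1,.12,.14,.16): print(z,proj(a,[.474,.196,z]),proj(a,[.518,-.009,z]))
E
```

```text
0.1 [218.67322634 184.74929794] [312.23831503 232.67582638]
0.12 [217.48607771 176.42187843] [312.29165632 224.38253317]
0.14 [216.26712806 167.87138619] [312.34653941 215.84952659]
0.16 [215.01508221 159.08873611] [312.40303213 207.06626105]
```

>>> {"name": "carry_out", "arguments": {
  "plan": [
    [[0, 0, 25, 0, 0, 0, 60], [0, 0, 25, 0, 0, 0, 50], [0, 0, 25, 0, 0, 0, 50], [0, 0, 25, 0, 0, 0, 50], [0, 0, 25, 0, 0, 0, 50], [0, 0, 10, 0, 0, 0, 50], [0, 0, 6, 0, 0, 0, 50], [0, 0, 0, 0, 0, 0, 50], [0, 0, 0, 0, 0, 0, 5], [0, 0, 0, 0, 0, 0, 5], [0, 0, 0, 0, 0, 0, 5], [0, 0, 0, 0, 0, 0, 5], [0, 0, 0, 0, 0, 0, 5], [0, 0, 0, 0, 0, 0, 5], [0, 0, 0, 0, 0, 0, 5], [0, 0, 0, 0, 0, 0, 5], [0, 0, 0, 0, 0, 0, 5], [0, 0, 0, 0, 0, 0, 5]]
  ],
  "squeeze": 40
}}

```text
time_s: 11.05
ee_pos: [0.4778, 0.0996, 0.0642]
eef_rot: [-3.142, 0.0, -2.902]
force: [-1.0, -0.1, 5.1]
grip_width: 0.0146
grip_force: 40.0
```

>>> {"name": "carry_out", "arguments": {
  "plan": [
    [[0, 0, -10, 0, 0, 0, 5], [0, 0, -25, 0, 0, 0, 5], [0, 0, -25, 0, 0, 0, 5], [0, 0, -25, 0, 0, 0, 5], [0, 0, -25, 0, 0, 0, 5], [0, 0, -20, 0, 0, 0, 5], [0, 0, -10, 0, 0, 0, 5], [0, 0, 0, 0, 0, 0, 5], [-5.7, -24.7, 0, 0, 0, 0, 5], [-5.7, -24.7, 0, 0, 0, 0, 5], [-5.7, -24.7, 0, 0, 0, 0, 5], [-5.7, -24.7, 0, 0, 0, 0, 5], [-5.7, -24.7, 0, 0, 0, 0, 5], [-5.7, -24.7, 0, 0, 0, 0, 5], [-5.7, -24.7, 0, 0, 0, 0, 5], [-5.7, -24.7, 0, 0, 0, 0, 5], [-5.7, -24.7, 0, 0, 0, 0, 5], [-5.7, -24.7, 0, 0, 0, 0, 5], [0, 0, 0, 0, 0, 0, 5], [0, 0, 0, 0, 0, 0, 5]]
  ]
}}

```text
time_s: 12.72
ee_pos: [0.5912, -0.1275, 0.2017]
eef_rot: [3.14, -0.003, -2.903]
force: [0.3, -0.5, -2.0]
grip_width: 0.0146
grip_force: 40.0
```

```bash
python3 - <<'E'
from h import *
delta([591.6,-127,125],-2.903); print(telemetry.get_obs()['grip_width'])
a=snap('scene','s4'); b=snap('side','d4'); w=snap('wrist','w4')
z=lambda i,x,y,W,H,s:cv2.resize(i['pixels'][y:y+H,x:x+W,::-1],(W*s,H*s),interpolation=cv2.INTER_CUBIC)
m=np.zeros((600,800,3),np.uint8)
m[:,:400]=z(a,350,170,100,150,4)
m[:300,400:]=z(b,260,150,100,75,4); m[300:,400:]=z(w,220,180,200,150,2)
cv2.imwrite('pics/m4.png',m)
E
```

```text
now [ 591.2 -127.5  201.7] yaw -2.903 F [ 0.3 -0.5 -2. ] shift [-0.7  0.3 76.7] turn -0.0
0.014631094235485115
```

View pics/m4.png

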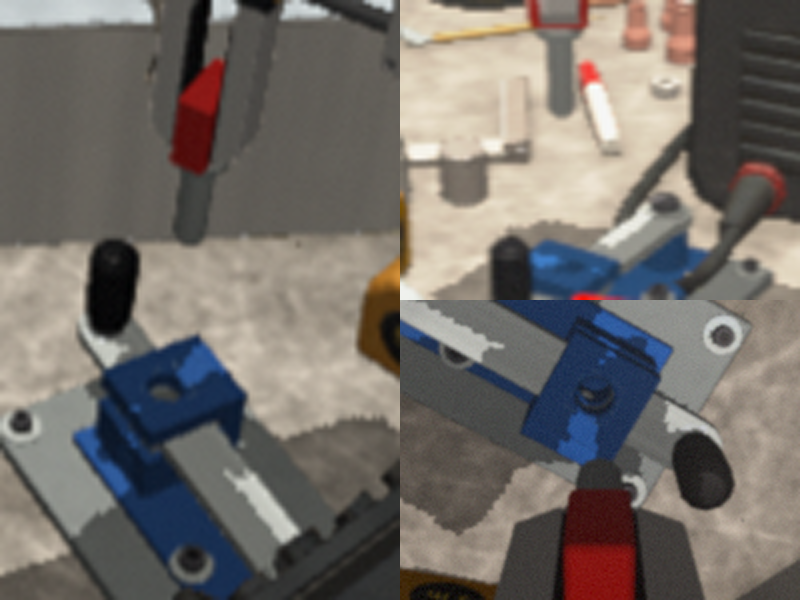

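The pin is held upright over the fork. Its tip is at scene (397.5,229.5) and side (300.3,177.5); the bore is at scene (390.8,266.5) and side (301.8,214).

```bash
python3 - <<'E'
from h import *
a=load('scene0');b=load('side0');w=load('w4')
for n,c,z,p in [('s tip',a,.1497,(397.5,228.5)),('s bore',a,.06,(390.75,266.5)),('d tip',b,.1497,(300.25,177)),('d bore',b,.06,(301.75,214)),('w bore',w,.06,(220+195/2,180+97/2)),('w tip',w,.1497,(220+200/2,180+168/2))]: print(n,np.round(px(c,*p,z)*1000,1))
E
```

```text
s tip [ 592.5 -129.3  149.7]
s bore [ 588.9 -129.8   60. ]
d tip [ 591.1 -126.9  149.7]
d bore [ 591.9 -133.2   60. ]
w bore [ 591.2 -127.2   60. ]
w tip [ 590.  -125.6  149.7]
```

>>> {"name": "carry_out", "arguments": {
  "plan": [
    [[0, 0, 25, 0, 0, 0, 5], [0, 0, 25, 0, 0, 0, 5], [0, 0, 20, 0, 0, 0, 5], [0, 0, 10, 0, 0, 0, 5], [0, 0, 4, 0, 0, 0, 5], [0, 0, 0, 0, 0, 0, 5], [0, 0, 0, 0, 0, 0, 5]]
  ]
}}

```text
time_s: 13.45
ee_pos: [0.5921, -0.1266, 0.1211]
eef_rot: [-3.141, 0.001, -2.901]
force: [0.5, -0.5, -0.9]
grip_width: 0.015
grip_force: 40.0
```

>>> {"name": "carry_out", "arguments": {
  "plan": [
    [[0, 0, 1.5, 0, 0, 0, 5], [0, 0, 1.5, 0, 0, 0, 5], [0, 0, 1, 0, 0, 0, 5], [0, 0, 0, 0, 0, 0, 5]]
  ]
}}

```text
time_s: 13.78
ee_pos: [0.5917, -0.1268, 0.116]
eef_rot: [-3.142, 0.0, -2.902]
force: [0.2, 0.3, -0.9]
grip_width: 0.0147
grip_force: 40.0
```

>>> {"name": "carry_out", "arguments": {
  "plan": [
    [[0, 0, 1, 0, 0, 0, 5], [0, 0, 1, 0, 0, 0, 5], [0, 0, 0, 0, 0, 0, 5]]
  ]
}}

```text
time_s: 14.03
ee_pos: [0.5916, -0.1267, 0.1137]
eef_rot: [3.141, -0.0, -2.902]
force: [0.6, 0.4, -2.0]
grip_width: 0.0151
grip_force: 40.0
```

>>> {"name": "carry_out", "arguments": {
  "plan": [
    [[0, 0, 1, 0, 0, 0, 5], [0, 0, 1, 0, 0, 0, 5], [0, 0, 0, 0, 0, 0, 5]]
  ]
}}

```text
time_s: 14.28
ee_pos: [0.5916, -0.1268, 0.1118]
eef_rot: [-3.142, -0.0, -2.902]
force: [-0.4, -0.5, -1.1]
grip_width: 0.0147
grip_force: 40.0
```

>>> {"name": "carry_out", "arguments": {
  "plan": [
    [[0, 0, 1, 0, 0, 0, 5], [0, 0, 0, 0, 0, 0, 5]]
  ]
}}

```text
time_s: 14.45
ee_pos: [0.5915, -0.127, 0.1109]
eef_rot: [-3.141, -0.0, -2.902]
force: [-1.4, -1.6, -0.7]
grip_width: 0.0147
grip_force: 40.0
```

>>> {"name": "carry_out", "arguments": {
  "plan": [
    [[0, 0, 1, 0, 0, 0, 5], [0, 0, 0, 0, 0, 0, 5]]
  ]
}}

```text
time_s: 14.62
ee_pos: [0.5915, -0.1271, 0.11]
eef_rot: [-3.141, -0.0, -2.902]
force: [-2.8, -3.0, 2.1]
grip_width: 0.0149
grip_force: 40.0
```

>>> {"name": "carry_out", "arguments": {
  "plan": [
    [[0.6, -0.4, 0, 0, 0, 0, 5], [0, 0, 1, 0, 0, 0, 5], [0, 0, 0, 0, 0, 0, 5]]
  ]
}}

```text
time_s: 14.87
ee_pos: [0.591, -0.1274, 0.1086]
eef_rot: [-3.142, -0.001, -2.902]
force: [-1.1, -3.6, -0.9]
grip_width: 0.0146
grip_force: 40.0
```

>>> {"name": "carry_out", "arguments": {
  "plan": [
    [[0, 0, 1, 0, 0, 0, 5], [0, 0, 0, 0, 0, 0, 5]]
  ]
}}

```text
time_s: 15.03
ee_pos: [0.5909, -0.1274, 0.1075]
eef_rot: [3.142, -0.001, -2.902]
force: [-3.4, -3.8, -0.4]
grip_width: 0.0148
grip_force: 40.0
```

>>> {"name": "carry_out", "arguments": {
  "plan": [
    [[0.5, -0.5, 1, 0, 0, 0, 5], [0, 0, 1, 0, 0, 0, 5], [0, 0, 1, 0, 0, 0, 5], [0, 0, 0, 0, 0, 0, 5]]
  ]
}}

```text
time_s: 15.37
ee_pos: [0.5907, -0.1278, 0.1046]
eef_rot: [3.141, -0.0, -2.902]
force: [-2.0, -2.1, -1.8]
grip_width: 0.0146
grip_force: 40.0
```

>>> {"name": "carry_out", "arguments": {
  "plan": [
    [[0, 0, 1, 0, 0, 0, 5], [0, 0, 1, 0, 0, 0, 5], [0, 0, 1, 0, 0, 0, 5], [0, 0, 0, 0, 0, 0, 5]]
  ]
}}

```text
time_s: 15.7
ee_pos: [0.5907, -0.1279, 0.1017]
eef_rot: [3.141, -0.0, -2.902]
force: [-3.4, -1.2, -1.3]
grip_width: 0.0148
grip_force: 40.0
```

>>> {"name": "carry_out", "arguments": {
  "plan": [
    [[0, 0, 1, 0, 0, 0, 5], [0, 0, 0, 0, 0, 0, 5]]
  ]
}}

```text
time_s: 15.87
ee_pos: [0.5907, -0.1279, 0.1007]
eef_rot: [3.141, -0.0, -2.902]
force: [-3.1, -1.6, -0.6]
grip_width: 0.0147
grip_force: 40.0
```

>>> {"name": "carry_out", "arguments": {
  "plan": [
    [[0.4, -0.1, 1, 0, 0, 0, 5], [0, 0, 1, 0, 0, 0, 5], [0, 0, 0, 0, 0, 0, 5]]
  ]
}}

```text
time_s: 16.12
ee_pos: [0.5905, -0.128, 0.0987]
eef_rot: [3.141, 0.0, -2.902]
force: [-0.8, -0.2, -1.1]
grip_width: 0.0146
grip_force: 40.0
```

>>> {"name": "carry_out", "arguments": {
  "plan": [
    [[0, 0, 1, 0, 0, 0, 5], [0, 0, 1, 0, 0, 0, 5], [0, 0, 0, 0, 0, 0, 5]]
  ]
}}

```text
time_s: 16.37
ee_pos: [0.5905, -0.128, 0.0967]
eef_rot: [3.141, 0.0, -2.902]
force: [-0.8, 0.4, -1.9]
grip_width: 0.015
grip_force: 40.0
```

>>> {"name": "carry_out", "arguments": {
  "plan": [
    [[0, 0, 1, 0, 0, 0, 5], [0, 0, 1, 0, 0, 0, 5], [0, 0, 0, 0, 0, 0, 5]]
  ]
}}

```text
time_s: 16.62
ee_pos: [0.5905, -0.128, 0.0947]
eef_rot: [3.141, 0.0, -2.902]
force: [0.0, -0.1, -2.0]
grip_width: 0.0149
grip_force: 40.0
```

>>> {"name": "carry_out", "arguments": {
  "plan": [
    [[0, 0, 1, 0, 0, 0, 5], [0, 0, 1, 0, 0, 0, 5], [0, 0, 1, 0, 0, 0, 5], [0, 0, 0, 0, 0, 0, 5]]
  ]
}}

```text
time_s: 16.95
ee_pos: [0.5904, -0.128, 0.0916]
eef_rot: [3.141, -0.0, -2.902]
force: [-0.7, -0.3, -1.6]
grip_width: 0.0146
grip_force: 40.0
```

>>> {"name": "carry_out", "arguments": {
  "plan": [
    [[0, 0, 1, 0, 0, 0, 5], [0, 0, 1, 0, 0, 0, 5], [0, 0, 0, 0, 0, 0, 5]]
  ]
}}

```text
time_s: 17.2
ee_pos: [0.5904, -0.1281, 0.0897]
eef_rot: [3.141, -0.0, -2.902]
force: [-0.0, -0.3, -1.9]
grip_width: 0.0148
grip_force: 40.0
```

>>> {"name": "carry_out", "arguments": {
  "plan": [
    [[0, 0, 1, 0, 0, 0, 5], [0, 0, 1, 0, 0, 0, 5], [0, 0, 0, 0, 0, 0, 5]]
  ]
}}

```text
time_s: 17.45
ee_pos: [0.5904, -0.1281, 0.0877]
eef_rot: [3.142, -0.0, -2.902]
force: [0.0, -0.1, -2.4]
grip_width: 0.0149
grip_force: 40.0
```

>>> {"name": "carry_out", "arguments": {
  "plan": [
    [[0, 0, 1, 0, 0, 0, 5], [0, 0, 1, 0, 0, 0, 5], [0, 0, 0, 0, 0, 0, 5]]
  ]
}}

```text
time_s: 17.7
ee_pos: [0.5904, -0.1281, 0.0857]
eef_rot: [3.141, -0.0, -2.902]
force: [0.2, 0.6, -2.2]
grip_width: 0.0148
grip_force: 40.0
```

>>> {"name": "carry_out", "arguments": {
  "plan": [
    [[0, 0, 1, 0, 0, 0, 5], [0, 0, 1, 0, 0, 0, 5], [0, 0, 1, 0, 0, 0, 5], [0, 0, 1, 0, 0, 0, 5], [0, 0, 0, 0, 0, 0, 5]]
  ]
}}

```text
time_s: 18.12
ee_pos: [0.5903, -0.1281, 0.0818]
eef_rot: [3.141, -0.0, -2.902]
force: [-0.6, 0.1, -2.2]
grip_width: 0.0146
grip_force: 40.0
```

>>> {"name": "carry_out", "arguments": {
  "plan": [
    [[0, 0, 1, 0, 0, 0, 5], [0, 0, 1, 0, 0, 0, 5], [0, 0, 1, 0, 0, 0, 5], [0, 0, 0, 0, 0, 0, 5]]
  ]
}}

```text
time_s: 18.45
ee_pos: [0.59, -0.128, 0.0785]
eef_rot: [3.141, -0.001, -2.902]
force: [-4.1, 0.3, -1.8]
grip_width: 0.0149
grip_force: 40.0
```

>>> {"name": "carry_out", "arguments": {
  "plan": [
    [[0, 0, 1, 0, 0, 0, 5], [0, 0, 1, 0, 0, 0, 5], [0, 0, 1, 0, 0, 0, 5], [0, 0, 0, 0, 0, 0, 5]]
  ]
}}

```text
time_s: 18.78
ee_pos: [0.5901, -0.128, 0.0754]
eef_rot: [3.141, -0.001, -2.902]
force: [-4.4, 0.6, -4.1]
grip_width: 0.0146
grip_force: 40.0
```

>>> {"name": "carry_out", "arguments": {
  "plan": [
    [[0, 0, 1, 0, 0, 0, 5], [0, 0, 1, 0, 0, 0, 5], [0, 0, 1, 0, 0, 0, 5], [0, 0, 0, 0, 0, 0, 5]]
  ]
}}

```text
time_s: 19.12
ee_pos: [0.5901, -0.128, 0.0724]
eef_rot: [3.141, -0.001, -2.902]
force: [-3.7, 0.7, -2.2]
grip_width: 0.0147
grip_force: 40.0
```

>>> {"name": "carry_out", "arguments": {
  "plan": [
    [[0, 0, 1, 0, 0, 0, 5], [0, 0, 1, 0, 0, 0, 5], [0, 0, 0, 0, 0, 0, 5]]
  ]
}}

```text
time_s: 19.37
ee_pos: [0.5902, -0.128, 0.0705]
eef_rot: [3.141, -0.001, -2.902]
force: [-5.1, 1.4, -2.6]
grip_width: 0.0146
grip_force: 40.0
```

>>> {"name": "carry_out", "arguments": {
  "plan": [
    [[0, 0, 1, 0, 0, 0, 5], [0, 0, 0, 0, 0, 0, 5]]
  ]
}}

```text
time_s: 19.53
ee_pos: [0.5901, -0.128, 0.0695]
eef_rot: [3.141, -0.001, -2.902]
force: [-4.4, 1.5, -3.4]
grip_width: 0.0149
grip_force: 40.0
```

>>> {"name": "carry_out", "arguments": {
  "plan": [
    [[0, 0, 0.7, 0, 0, 0, 5], [0, 0, 0, 0, 0, 0, 5]]
  ]
}}

```text
time_s: 19.7
ee_pos: [0.5902, -0.128, 0.0693]
eef_rot: [3.141, -0.001, -2.902]
force: [-6.0, 1.7, 2.3]
grip_width: 0.015
grip_force: 40.0
```

Contact at z 0.0693, right where home was expected. One more small press to confirm.

>>> {"name": "carry_out", "arguments": {
  "plan": [
    [[0, 0, 0.7, 0, 0, 0, 5], [0, 0, 0, 0, 0, 0, 5]]
  ]
}}

```text
time_s: 19.87
ee_pos: [0.5903, -0.128, 0.0692]
eef_rot: [3.141, -0.0, -2.902]
force: [-9.7, 2.7, 8.0]
grip_width: 0.0145
grip_force: 40.0
```

>>> {"name": "carry_out", "arguments": {
  "plan": [
    [[0, 0, 0.5, 0, 0, 0, 5], [0, 0, 0, 0, 0, 0, 5]]
  ]
}}

```text
time_s: 20.03
ee_pos: [0.5903, -0.128, 0.0692]
eef_rot: [3.141, -0.0, -2.902]
force: [-13.1, 3.1, 12.7]
grip_width: 0.0148
grip_force: 40.0
```

>>> {"name": "carry_out", "arguments": {
  "plan": [
    [[0, 0, -0.7, 0, 0, 0, 5], [0, 0, 0, 0, 0, 0, 40], [0, 0, 0, 0, 0, 0, 40], [0, 0, 0, 0, 0, 0, 40], [0, 0, 0, 0, 0, 0, 40], [0, 0, -5, 0, 0, 0, 40], [0, 0, -15, 0, 0, 0, 40], [0, 0, -25, 0, 0, 0, 40], [0, 0, -25, 0, 0, 0, 40], [0, 0, -25, 0, 0, 0, 40], [25, 0, -20, 0, 0, 0, 40], [30, 0, 0, 0, 0, 0, 40], [30, 0, 0, 0, 0, 0, 40], [0, 0, 0, 0, 0, 0, 40], [0, 0, 0, 0, 0, 0, 40]]
  ]
}}

```text
time_s: 21.28
ee_pos: [0.5075, -0.1487, 0.1847]
eef_rot: [-3.141, 0.001, -2.903]
force: [0.6, -0.1, -0.1]
grip_width: 0.04
grip_force: 0.0
```

```bash
python3 - <<'E'
from h import *
delta([591.6,-127,125],-2.903)
a=snap('scene','s5'); b=snap('side','d5')
z=lambda i,x,y,W,H,s:cv2.resize(i['pixels'][y:y+H,x:x+W,::-1],(W*s,H*s),interpolation=cv2.INTER_CUBIC)
cv2.imwrite('pics/m5.png',np.hstack([z(a,330,200,100,125,4),z(b,260,150,100,125,4)]))
# collar bottom rim on lug and grip top expected
print(proj(a,[.5903,-.128,.099]),proj(b,[.5903,-.128,.099]))
E
```

```text
now [ 507.5 -148.7  184.7] yaw -2.903 F [ 0.6 -0.1 -0.1] shift [-86.8   1.2  59.8] turn 0.0
[392.78745126 250.09607257] [301.30193276 198.99064299]
```

View pics/m5.png

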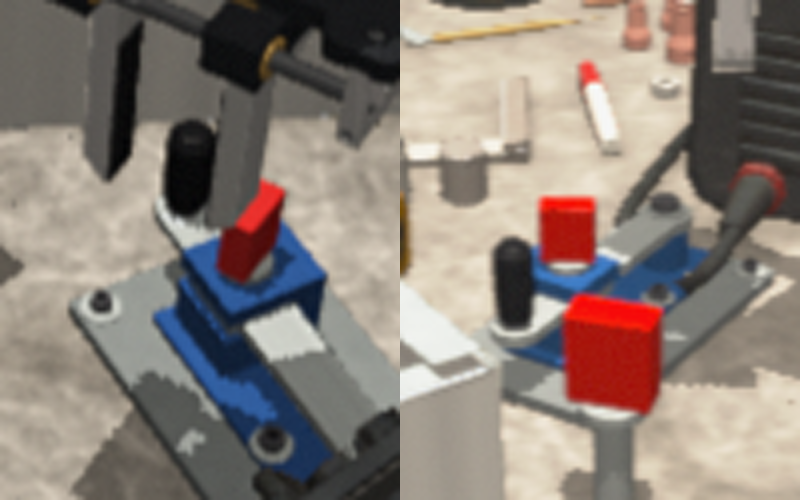

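The pin stands upright with its collar on the lug, seen at scene (392,257) and side (302,212). The arm is in the fork and the gripper is clear.

```bash
python3 -c "
from h import *
print(ctrl.hand_in())"
```

```text
the job is handed in; nothing more can be done
None
```

The arm is swung to its stop and the pin is through fork and arm with its collar home and released. Wrist force while pushing it in stayed under 20 N, and I handed the job in at about 21 s; no verdict came back.

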